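# Load a test coupon under the fixture's spring clip

### The job

Load the test coupon into the fixture: with one fingertip press the long bar of the spring clip down and keep it down, so that the clip's nose stays lifted, while the other fingertip pushes the coupon by its connector block along the channel, beneath the nose, until its front end is fully home against the end stop. Then let the bar up so that the nose springs down and clamps the coupon there, and move clear. The coupon is only pushed, never lifted; leave the things round the fixture where they are.

Things in the scene. Friction and masses are not known exactly. Their poses are not given: they have to be found in the camera images.
- fixture: Test fixture, fixed to the worktop: grey plate 168 x 98 x 6 mm with an aluminium channel and a spring clip. Origin: underside of the plate (worktop level), on the channel's centre line. +x runs along the channel to its end stop (the push direction, broadly away from the robot), +y is the press bar's side, z up. The plate spans x -82 to +86, y -30 to +68 mm.
- stop_face (a point): Foot of the end stop's face on the channel floor, at fixture x = +75, y = 0, z = 12 mm; the stop's top is at z = 22 mm. The channel floor (z = 12 mm) runs from x = -70 to +75 mm, 38 mm wide between rails (4 mm thick) that rise to z = 16 mm; its rear end is open.
- clip (a joint): Turn of the spring clip about its shaft, rad. 0 = at rest, nose 2 mm above the channel floor (blocks the 6 mm coupon); grows as the bar goes down and the nose rises; 0.32 = bar down at a hard stop, nose 10 mm above the floor. A spring drives it back: about 3 N on the bar to begin, 6 N at the stop. About 0.17 when the nose rests on the coupon.
- press_bar_top (a point): Centre of the upper face of the clip's press bar, a flat steel plate 100 (x) x 20 x 4 mm beside the channel; it turns with the clip. At rest this point is at fixture (-25, +51, 29) mm, the bar spans x -75 to +25, y +41 to +61. Fully down, a flat fingertip on it stands at z = 20 to 23 mm. Press anywhere along it; a fingertip can slide along it while pressing.
- nose_tip (a point): Middle of the underside of the clip's nose, a 12 mm wide steel finger from the shaft across the channel; at rest at fixture (+62, 0, 14) mm, tip x +56 to +68, y -4 to +5. Shaft: 6 mm thick, along x at y = +25, z = 22 mm, carried by three bearing posts y +20 to +30, 8 mm long at x = -30, +40, +74, top z = 28 mm.
- coupon: Test coupon, loose, about 60 g, in the channel short of the nose: green-topped board 60 (x) x 36 x 6 mm. A black connector block across its rear end (x -30 to -18, y -16 to +16, z 6 to 20 mm above the coupon's underside, so up to 32 mm above the worktop) is pushed on its rear face. Origin: centre of the underside; +x to the stop. Fully home: origin at fixture (+45, 0, 12) mm.
- relay_carton: Brown carton 70 x 110 x 32 mm, loose, beside the fixture on the channel's side, away from the press bar; to be left alone. Origin: centre of its underside.
- tip_tin: Round tin, 52 mm across, 26 mm high, loose, beyond the end stop, to its right; to be left alone. Origin: centre of its underside.
- hex_keys: Red folding set of hex keys 88 x 24 x 18 mm, loose, beyond the end stop; to be left alone. Origin: centre of its underside.
Not all that is in view belongs to the job. Leave any orange or pink look-alike of the coupon alone.

How it is judged:
On the way, in this order (a step that is already met when the one before it is completed fails the run):
1. the press bar is held down by a finger while the coupon is still short of the nose (value of joint clip above 0.2 rad and contact force between the fingers and clip above 0.5 N and x of coupon in the frame of fixture below 0.026 m), for 0.1 s.
2. the coupon is pushed home against the stop while a finger still holds the bar down (x of coupon in the frame of fixture above 0.042 m and value of joint clip above 0.2 rad and contact force between the fingers and clip above 0.5 N), for 0.1 s.
At the end, for the whole second after the job is handed in: The coupon lies flat in the channel with its front end within 3 mm of the end stop, at rest, and the released clip's nose (clip joint 0.11 to 0.20 rad) presses on it with more than 1 N (x of coupon in the frame of fixture above 0.042 m and z of coupon in the frame of fixture below 0.014 m and angle between coupon's own z axis and vertical below 0.06 rad and value of joint clip between 0.11 and 0.2 rad and contact force between clip and coupon above 1 N and linear speed of coupon below 0.01 m/s); the robot touches nothing.
It fails at once if the coupon is lifted (more than 8 mm) or tipped instead of pushed along the channel (z of coupon in the frame of fixture above 0.02 m or angle between coupon's own z axis and vertical above 0.25 rad).
It fails at once if a thing beside the fixture is disturbed (moved more than 15 mm) (distance of any of relay_carton, tip_tin, hex_keys from where it was at the start of the episode above 0.015 m).
It also fails if it takes over 48 s, if anything falls off the work surface, if the arm or the gripper's body presses on something with over 40 N, if the wrist force passes 120 N, or if a joint passes its speed limit or range.

### The arm

A 7-joint arm with a two-finger parallel gripper is mounted at the origin on a cart in front of the work surface, level with it; the furniture and walls round the work are solid. World frame = base frame: x ahead of the robot, y to its left, z up, the work surface at z = 0. Lengths are in m, angles in rad, forces in N, time in s.
With the tool pointing down it reaches from about 0.425 to 1.025 m from the base axis. Payload 9.4 kg.
Tool frame: the origin (TCP) lies at the very end of the fingers, on their centre line; the grasp point (between the pads) lies 19 mm behind it; z points along the fingers, y is the line along which they close (so a half turn about z gives the same grasp; the last joint's range is limited). The gripper opens to 85 mm and grips with 20 to 120 N. Pads are 22 mm wide; open, the fingers measure 114 mm over their backs; the gripper's body (76 mm by 85 mm) begins 54 mm behind the grasp point. The pads swing forward as they close: fully open they stand 13 mm farther back than shut.
Start: joints at [-1.209, 0.599, -0.003, 1.599, 0.002, 0.943, -0.08], TCP at [0.308, 0.656, 0.231] pointing down, gripper open.
Joint ranges: [-2.57, 2.57], [-0.35, 1.97], [-1.29, 1.29], [0.11, 2.56], [-1.05, 4.19], [0.11, 1.86], [-2.63, 2.63]. Speed limits (rad/s): [2.22, 2.22, 3.01, 3.01, 3.14, 3.14, 3.14].

### API

Orientations are given as [roll, pitch, yaw] about the fixed x, y, z axes, in that order (R = Rz(yaw) Ry(pitch) Rx(roll)).
In Python, from cell import robot gives the robot as it stands.
- The arm moves only by the tool jog_arm, never from a script. Its argument "rows" is one flat list of numbers, 7 for each row, row after row: the shift along the tool's x, y, z in mm, then the turn, a rotation vector about the tool's x, y, z in degrees, then the finger opening in mm, from 0 to 85.4. In form: [x, y, z, wx, wy, wz, grip, x, y, z, wx, wy, wz, grip, ...]. A call has 1 to 20 rows; each row is the pose to reach, as a shift and turn from the pose commanded when the call began, along the tool's axes at that moment; what a row does not reach only later rows make up. A row lasts 1/12 s, in which the tool goes at most 41.7 mm and 7.16 degrees, less where a joint would pass 70% of its speed; a pose out of reach is approached as far as the arm can. A call with a gripper value outside its range is refused whole. The fingers move at their own pace and stop on an object; "grip_force" is the grip in N (left out, the last holds). Time passes only in rows, so rows that repeat a pose let the fingers close. It gives the time, the measured TCP pose, the force, the opening and the grip force at its end, in the units of the state.
- robot.get_state(): the state, without advancing time (a new reading comes with each control period).
- robot.snapshot(name): name is "scene" or "top"; returns a dict with "image" (480x640x3 uint8, red, green, blue), "z_map" (480x640 float32, m along the optical axis (not along the pixel's ray), 0 where there is no reading), "fovy" (degrees; the focal length in pixels is half the picture's height over the tangent of half this angle, whatever the lens; pixels are square), "cx", "cy" (the principal point, pixels), "dist_coeffs" ([k1, k2, p1, p2, k3] as OpenCV has them; the pictures are not rectified), "world_to_cam" (4x4, takes a point from world to camera coordinates). Camera axes: x right, y up, looking along -z (the intrinsics and any distortion apply to the point x, -y, -z); pixel columns grow to the right and rows downward; lengths in m; the calibration is good to about 2 mm. A picture is of the moment at which its call begins.
- robot.close_job(): hands the job in; it is judged then, once.
The state is a dict: "time_s": time; "q": joint angles; "qd": joint speeds; "tau": joint torques, N m; "tool_pos": TCP position; "tool_rot": TCP orientation; "force": force on the tool from outside, world axes, zero at the start; "torque": the same for the moment, N m; "width": finger opening in m; "gripper_force": force on a finger pad.
Only numpy, scipy, OpenCV 4.12 (cv2) and the standard library are available. Lean on these libraries where they do the work, as an engineer would, in place of code of your own. Each camera call takes 0.05 s, during which the arm holds its last target. There are 200 camera calls.

## Working session

There is one attempt and no reset: what is moved stays moved. The work goes in short steps, Python scripts to look and compute and a tool call to move; the robot and the scene stay as the last step left them, time stands still between calls to the robot, and variables do not carry over. Pictures are saved under pics/ and viewed, at most 10 in all, crops included, and the job is handed in when it is done.

Besides the shell and the picture viewer there is one more tool, called by a JSON object that holds its "api" and its "payload". jog_arm: Moves the arm, as the interface text tells. Its arguments: {"type":"object","properties":{"rows":{"type":"array","items":{"type":"number"}},"grip_force":{"type":"number"}},"required":["rows"]}

```bash
ls; mkdir -p pics; python3 - <<'E'
from cell import robot
import cv2,numpy as np
s=robot.get_state();print(s['time_s'],s['tool_pos'],s['tool_rot'],s['force'],s['width'])
for n in('scene','top'):
    d=robot.snapshot(n);np.savez('pics/%s0.npz'%n,**d)
    cv2.imwrite('pics/%s0.png'%n,d['image'][:,:,::-1]);print(n,d['fovy'],d['cx'],d['cy'],d['dist_coeffs'],np.round(d['world_to_cam'],3).tolist())
E
```

```text
pics
0.0 [0.30780019 0.65585701 0.2304053 ] [-3.13998195e+00  1.58215389e-04  2.70288775e+00] [-0.01893306 -0.85290786 -1.02613945] 0.0856318363377474
scene 55.67454895711643 323.08710894966816 236.26074672148943 [-0.08708711  0.          0.          0.          0.        ] [[-0.545, -0.838, -0.018, 0.451], [0.353, -0.248, 0.902, -0.192], [-0.761, 0.485, 0.431, -0.531], [0.0, 0.0, 0.0, 1.0]]
top 47.6482215210573 316.9756267368487 243.78692871962298 [-0.02637408  0.          0.          0.          0.        ] [[-0.134, -0.991, 0.006, 0.241], [0.964, -0.129, 0.232, -0.543], [-0.229, 0.037, 0.973, -0.783], [0.0, 0.0, 0.0, 1.0]]
```

View pics/top0.png

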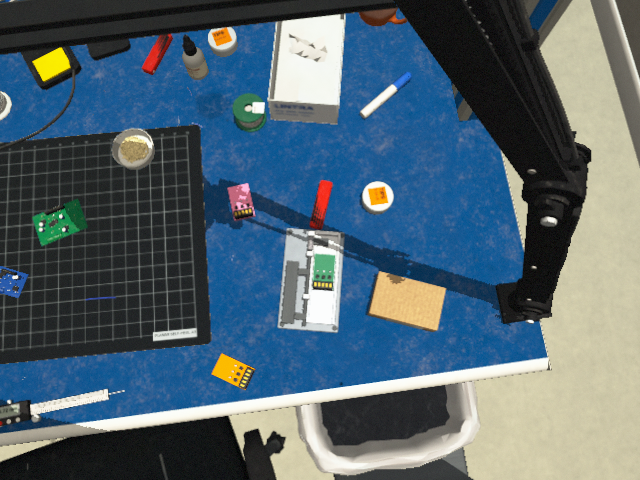

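View pics/scene0.png

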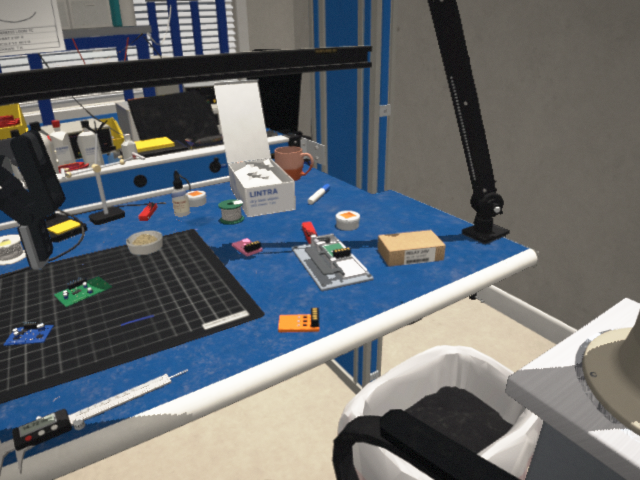

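The top view shows the fixture at about (312,280), with the press bar on its left, the end stop at the top (y≈235) and the carton at right (408,300). Coupon candidates:
- the green board in the fixture channel at (323,272)
- the green board on the mat at (60,222)
- the pink one at (241,202) and the orange one at (233,371)

Only the board in the channel fits, because it has its black block at the rear (323,285). I'll confirm it in an enlarged crop and measure.

```bash
cat > h.py <<'E'
import numpy as np,cv2
def load(n): return dict(np.load('pics/%s.npz'%n))
def K(d):
    f=240/np.tan(np.radians(float(d['fovy']))/2);return np.array([[f,0,float(d['cx'])],[0,f,float(d['cy'])],[0,0,1]])
def rays(d,px,z):
    u=cv2.undistortPoints(np.array(px,float).reshape(-1,1,2),K(d),d['dist_coeffs'])[:,0]
    T=np.linalg.inv(d['world_to_cam']);v=np.c_[u[:,0],-u[:,1],-np.ones(len(u))]@T[:3,:3].T
    o=T[:3,3];return o+v*((z-o[2])/v[:,2])[:,None]
def proj(d,P):
    c=np.c_[P,np.ones(len(P))]@d['world_to_cam'].T
    q=c[:,:3]*[1,-1,-1]
    return cv2.projectPoints(q,np.zeros(3),np.zeros(3),K(d),d['dist_coeffs'])[0][:,0]
E
python3 - <<'E'
from h import *
d=load('top0');im=d['image'][:,:,::-1]
hsv=cv2.cvtColor(np.ascontiguousarray(im),cv2.COLOR_BGR2HSV)
m=((hsv[...,1]<60)&(hsv[...,2]>100)).astype(np.uint8);m[:225]=0;m[335:]=0;m[:,:270]=0;m[:,350:]=0
m=cv2.morphologyEx(m,cv2.MORPH_CLOSE,np.ones((3,3)))
c=max(cv2.findContours(m,0,2)[0],key=cv2.contourArea)
r=cv2.minAreaRect(c);print(r);b=cv2.boxPoints(r)
q=cv2.approxPolyDP(cv2.convexHull(c),6,True)[:,0];print('approx',q.tolist());w=rays(d,q,.006);print(np.round(w,4).tolist())
g=cv2.inRange(hsv,(40,80,40),(90,255,255));g[:230]=0;g[300:]=0;g[:,:300]=0;g[:,345:]=0
c2=max(cv2.findContours(g,0,2)[0],key=cv2.contourArea);print('green',cv2.boundingRect(c2),np.round(rays(d,cv2.boxPoints(cv2.minAreaRect(c2)),.018),4).tolist())
cv2.imwrite('pics/crop.png',cv2.resize(im[220:340,265:365],None,fx=5,fy=5,interpolation=cv2.INTER_CUBIC))
E
```

```text
((311.0911560058594, 279.814697265625), (60.43684387207031, 100.7025146484375), 4.39870548248291)
approx [[287, 228], [342, 232], [336, 332], [278, 327]]
[[0.617, 0.2106, 0.006], [0.5979, 0.1202, 0.006], [0.435, 0.1537, 0.006], [0.4554, 0.245, 0.006]]
green (313, 254, 22, 28) [[0.5212, 0.1796, 0.018], [0.5643, 0.1705, 0.018], [0.5575, 0.139, 0.018], [0.5145, 0.1484, 0.018]]
```

View pics/crop.png

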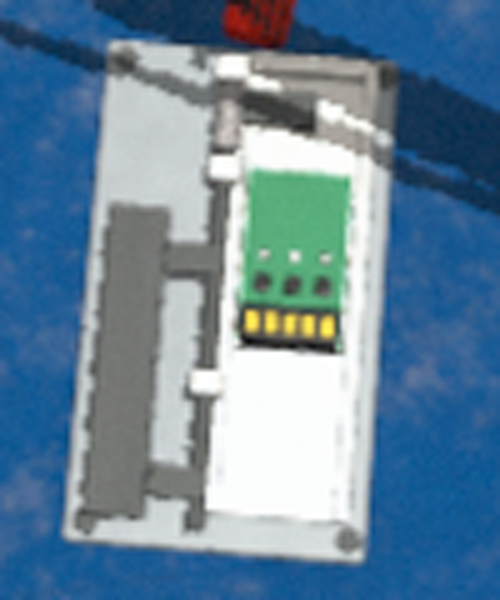

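The crop confirms it: green coupon in the channel with its black/gold block at the rear (crop (290,328)), bar at crop (128,360), nose just ahead of the board. Next I'll check overhead clearance and work out the approach shift.

```bash
cat >> h.py <<'E'
YAW=np.radians(-11.8);O=np.array([.5205,.1641,0])
RF=np.array([[np.cos(YAW),-np.sin(YAW),0],[np.sin(YAW),np.cos(YAW),0],[0,0,1]])
def shift(s,target_fix_mm):
    from scipy.spatial.transform import Rotation as R
    Rt=R.from_euler('xyz',s['tool_rot']).as_matrix()
    w=O+RF@(np.array(target_fix_mm)/1000)
    return Rt.T@(w-s['tool_pos'])*1000, w
def infix(s): return RF.T@(s['tool_pos']-O)*1000
E
python3 - <<'E'
from h import *
from cell import robot
s=robot.get_state();print(shift(s,[-50,25,90]),infix(s))
from scipy.spatial.transform import Rotation as R
Rt=R.from_euler('xyz',s['tool_rot']);G=R.from_matrix(RF)*R.from_euler('xyz',[np.pi,0,np.pi]);print(np.degrees((Rt.inv()*G).as_rotvec()))
for n in('top0','scene0'):
    d=load(n);z=d['z_map'];v,u=np.mgrid[0:480:4,0:640:4];px=np.c_[u.ravel(),v.ravel()];Z=z[v,u].ravel()
    k=Z>0;px=px[k];Z=Z[k]
    x=cv2.undistortPoints(px.astype(float).reshape(-1,1,2),K(d),d['dist_coeffs'])[:,0]
    c=np.c_[x[:,0]*Z,-x[:,1]*Z,-Z,np.ones(len(Z))];P=(c@np.linalg.inv(d['world_to_cam']).T)[:,:3]
    T=np.linalg.inv(d['world_to_cam']);print(n,'cam',T[:3,3])
    q=P[(P[:,2]>.06)&(P[:,0]>.1)&(P[:,0]<.9)&(P[:,1]>-.3)&(P[:,1]<.9)]
    H={}
    for p in q: H.setdefault((round(p[0],1),round(p[1],1)),[]).append(p[2])
    for kk in sorted(H): print(tuple(map(float,kk)),'%.2f-%.2f'%(min(H[kk]),max(H[kk])),len(H[kk]),end='; ')
    print()
# fixture check: predicted pixels of key points in both views
F=np.array([[-75,41,29],[25,61,27],[75,0,22],[-82,-30,6],[86,68,6],[62,0,18],[74,25,28]])/1000
for n in('top0','scene0'): print(np.round(proj(load(n),O+F@RF.T)).tolist())
E
```

```text
(array([-347.01302039, -341.92765624,  141.02038385]), array([0.47666903, 0.19879649, 0.09      ])) [-308.73527545  437.95965446  230.49800038]
[-7.98963552e-02 -1.19299564e-03 -1.33394903e+01]
top0 cam [0.37564371 0.19761517 0.88647815]
(0.4, -0.2) 0.07-0.13 6; (0.4, -0.1) 0.07-0.25 73; (0.5, -0.1) 0.07-0.43 101; (0.5, 0.0) 0.30-0.62 644; (0.5, 0.1) 0.54-0.66 654; (0.6, 0.1) 0.61-0.65 59; (0.8, -0.2) 0.21-0.31 53; (0.8, -0.1) 0.26-0.32 24; (0.8, 0.0) 0.31-0.32 4; (0.8, 0.1) 0.06-0.33 88; (0.8, 0.2) 0.06-0.36 142; (0.8, 0.3) 0.31-0.36 188; (0.8, 0.4) 0.31-0.36 253; (0.8, 0.5) 0.31-0.36 151; (0.9, 0.1) 0.06-0.10 20; (0.9, 0.2) 0.06-0.08 7; 
scene0 cam [-0.090926    0.58808082  0.41067776]
(0.3, 0.6) 0.24-0.35 357; (0.4, -0.2) 0.07-0.11 5; (0.4, -0.1) 0.06-0.25 86; (0.5, -0.1) 0.07-0.42 162; (0.5, -0.0) 0.32-0.45 106; (0.7, 0.5) 0.39-0.46 56; (0.7, 0.6) 0.39-0.47 158; (0.8, -0.2) 0.06-0.46 109; (0.8, -0.1) 0.06-0.46 292; (0.8, 0.0) 0.32-0.36 54; (0.8, 0.1) 0.06-0.36 74; (0.8, 0.2) 0.06-0.36 85; (0.8, 0.3) 0.31-0.36 89; (0.8, 0.4) 0.31-0.36 98; (0.8, 0.5) 0.31-0.36 118; (0.8, 0.6) 0.31-0.36 106; (0.9, -0.1) 0.06-0.46 94; (0.9, 0.1) 0.06-0.10 7; (0.9, 0.2) 0.06-0.06 1; 
[[293.0, 324.0], [286.0, 261.0], [326.0, 234.0], [337.0, 332.0], [285.0, 227.0], [325.0, 242.0], [310.0, 233.0]]
[[334.0, 272.0], [303.0, 250.0], [324.0, 236.0], [373.0, 278.0], [290.0, 247.0], [327.0, 241.0], [312.0, 236.0]]
```

Predicted fixture pixels match to within 1–2 px. I'll move over the fixture's rear.

{"api": "jog_arm", "payload": {"rows": [-17,-17,7,0,0,-0.7,36,-35,-34,14,0,0,-1.4,36,-54,-53,21,0,0,-2.1,36,-73,-72,28,0,0,-2.8,36,-92,-91,36,0,0,-3.5,36,-111,-110,44,0,0,-4.2,36,-130,-129,52,0,0,-4.9,36,-150,-148,60,0,0,-5.7,36,-170,-168,68,0,0,-6.5,36,-190,-188,76,0,0,-7.3,36,-210,-208,84,0,0,-8.1,36,-230,-227,92,0,0,-8.9,36,-250,-247,100,0,0,-9.7,36,-270,-266,108,0,0,-10.4,36,-290,-286,116,0,0,-11.1,36,-308,-304,124,0,0,-11.8,36,-324,-320,131,0,0,-12.4,36,-337,-333,137,0,0,-12.9,36,-347,-342,141,0,0,-13.3,36,-347,-342,141,0,0,-13.3,36], "grip_force": 60}}

```text
time_s: 1.77
tool_pos: [0.4774, 0.1959, 0.0894]
tool_rot: [-3.139, -0.001, 2.931]
force: [1.0, 0.2, 0.4]
width: 0.0361
gripper_force: 0.0
```

```bash
python3 - <<'E'
from h import *
from cell import robot
s=robot.get_state();print(infix(s),s['force'],np.degrees(s['tool_rot']),s['width'])
for n in('scene','top'):
    d=robot.snapshot(n);np.savez('pics/%s1.npz'%n,**d)
    im=d['image'][:,:,::-1]
    if n=='scene': a=cv2.resize(im[130:330,230:430],(600,600),interpolation=cv2.INTER_CUBIC)
    else: cv2.imwrite('pics/top1.png',im)
cv2.imwrite('pics/scene1.png',a)
E
```

```text
[-48.68016017  22.27530572  89.37253128] [1.0137232  0.23163178 0.42195308] [-1.79861825e+02 -4.45586046e-02  1.67935767e+02] 0.03613644369124312
```

View pics/scene1.png

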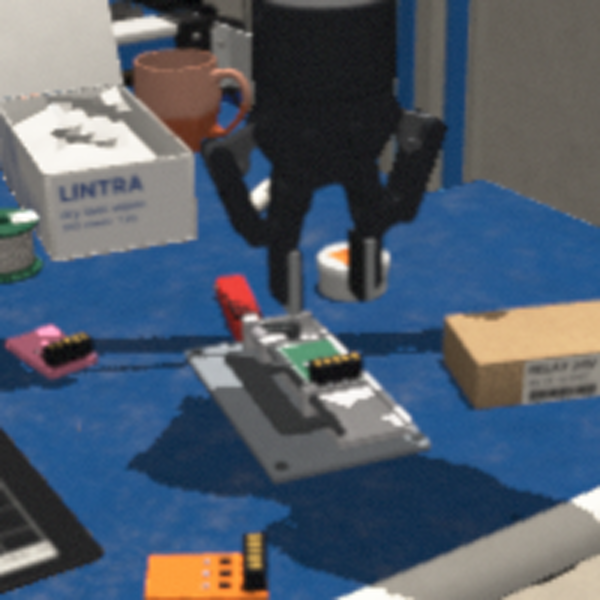

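View pics/top1.png

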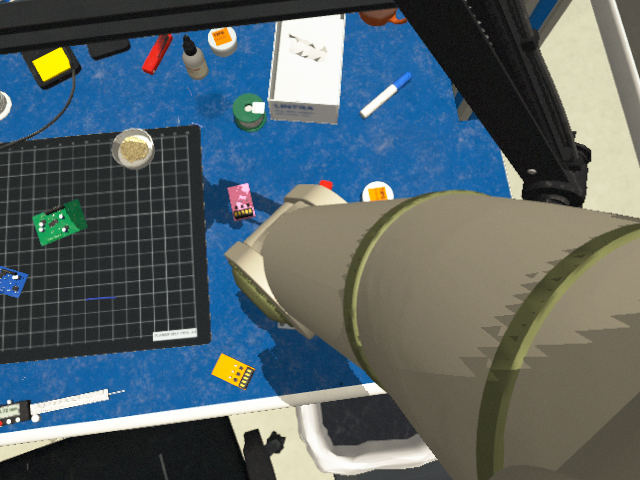

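The scene view shows both fingertips above the fixture, at crop (283,300) and (368,298). The red keys and carton are undisturbed, and the lamp clears the arm. I'll measure the fingertips from the depth map.

```bash
python3 - <<'E'
from h import *
d=load('scene1');z=d['z_map'];v,u=np.mgrid[180:260,290:380];px=np.c_[u.ravel(),v.ravel()];Z=z[v,u].ravel()
x=cv2.undistortPoints(px.astype(float).reshape(-1,1,2),K(d),d['dist_coeffs'])[:,0]
c=np.c_[x[:,0]*Z,-x[:,1]*Z,-Z,np.ones(len(Z))];P=(c@np.linalg.inv(d['world_to_cam']).T)[:,:3]
Q=((P-O)@RF)*1000
k=(Q[:,2]>75)&(Q[:,2]<125)&(abs(Q[:,0]+48)<30)
Q=Q[k];px=px[k]
for lo,hi in((22,90),(-40,22)):
    q=Q[(Q[:,1]>lo)&(Q[:,1]<hi)]
    for a in range(75,125,4):
        t=q[(q[:,2]>=a)&(q[:,2]<a+4)]
        if len(t): print(a,len(t),'x',np.round([t[:,0].min(),t[:,0].max()],1),'y',np.round([t[:,1].min(),t[:,1].max()],1))
print(proj(d,O+np.array([[-48.7,47.5,89.4],[-48.7,-3,89.4]])/1000@RF.T))
E
```

```text
87 1 x [-52.7 -52.7] y [45.4 45.4]
91 12 x [-58.7 -44.9] y [38.8 46.1]
95 18 x [-59.8 -42.6] y [38.9 50.7]
99 23 x [-60.6 -42.3] y [40.7 52.5]
103 22 x [-59.2 -42.6] y [40.7 53.1]
107 26 x [-58.8 -42.9] y [40.3 53. ]
111 24 x [-59.8 -43.4] y [40.3 52.7]
115 26 x [-61.2 -43.1] y [40.5 52.9]
119 26 x [-60.1 -44.1] y [40.2 52.7]
123 9 x [-59.4 -40.1] y [42.4 52.5]
87 2 x [-55.3 -44.3] y [-2.3  2. ]
91 16 x [-58.4 -36.6] y [-3.3  3.3]
95 22 x [-60.1 -37.9] y [-7.9  3.5]
99 26 x [-61.6 -37.6] y [-10.6   3.5]
103 26 x [-59.9 -39. ] y [-9.6  3.9]
107 25 x [-60.5 -37.2] y [-10.    3.8]
111 30 x [-60.5 -37.3] y [-9.8  3.8]
115 26 x [-59.8 -36.8] y [-9.8  3.7]
119 26 x [-60.9 -37.2] y [-9.6  3.5]
123 14 x [-59.8 -37.7] y [-9.7  3.4]
[[323.97598871 234.11196811]
 [351.75798579 229.06016756]]
```

{"api": "jog_arm", "payload": {"rows": [-2,1,8,0,0,-0.2,36,-4,2,20,0,0,-0.3,36,-6,2,32,0,0,-0.3,36,-6,2,42,0,0,-0.3,36,-6,2,48,0,0,-0.3,36,-6,2,50,0,0,-0.3,36,-6,2,50,0,0,-0.3,36,-6,2,50,0,0,-0.3,36]}}

```text
time_s: 2.53
tool_pos: [0.483, 0.2001, 0.0402]
tool_rot: [-3.141, -0.0, 2.94]
force: [0.7, 0.3, 0.3]
width: 0.0358
gripper_force: 0.0
```

```bash
python3 - <<'E'
from h import *
from cell import robot
s=robot.get_state();print(infix(s),s['force'],np.degrees(s['tool_rot']))
E
```

```text
[-44.07620254  27.54273195  40.16441273] [0.68723184 0.26800612 0.32015903] [-1.79982216e+02 -1.58253811e-02  1.68472667e+02]
```

{"api": "jog_arm", "payload": {"rows": [0,0,5,0,0,0,36,0,0,9,0,0,0,36,0,0,12,0,0,0,36,0,0,14,0,0,0,36,0,0,14,0,0,0,36,0,0,14,0,0,0,36]}}

```text
time_s: 3.03
tool_pos: [0.4834, 0.2004, 0.0264]
tool_rot: [3.141, 0.0, 2.94]
force: [0.2, 1.4, 2.9]
width: 0.0361
gripper_force: 1.5
```

{"api": "jog_arm", "payload": {"rows": [0,0,1,0,0,0,36,0,0,2,0,0,0,36,0,0,3,0,0,0,36,0,0,3,0,0,0,36,0,0,3,0,0,0,36]}}

```text
time_s: 3.45
tool_pos: [0.4835, 0.2007, 0.0234]
tool_rot: [3.141, 0.001, 2.941]
force: [-0.1, 4.6, 5.3]
width: 0.0359
gripper_force: 2.6
```

{"api": "jog_arm", "payload": {"rows": [0,0,0.7,0,0,0,36,0,0,1.4,0,0,0,36,0,0,1.4,0,0,0,36]}}

```text
time_s: 3.7
tool_pos: [0.4835, 0.2008, 0.022]
tool_rot: [3.14, 0.001, 2.941]
force: [0.1, 4.5, 5.7]
width: 0.0363
gripper_force: 3.0
```

{"api": "jog_arm", "payload": {"rows": [0,0,0.5,0,0,0,36,0,0,0.8,0,0,0,36,0,0,0.8,0,0,0,36]}}

```text
time_s: 3.95
tool_pos: [0.4835, 0.2008, 0.0213]
tool_rot: [3.14, 0.001, 2.941]
force: [-0.6, 5.0, 5.4]
width: 0.0358
gripper_force: 3.1
```

```bash
python3 - <<'E'
from h import *
from cell import robot
s=robot.get_state();print(infix(s),s['force'],s['width'])
d=robot.snapshot('scene');np.savez('pics/scene2.npz',**d)
cv2.imwrite('pics/scene2.png',cv2.resize(d['image'][200:300,270:390,::-1],(720,600),interpolation=cv2.INTER_CUBIC))
E
```

```text
[-43.71988974  28.38015479  21.29742815] [-0.56833663  4.9532172   5.3832783 ] 0.03581023174379734
```

View pics/scene2.png

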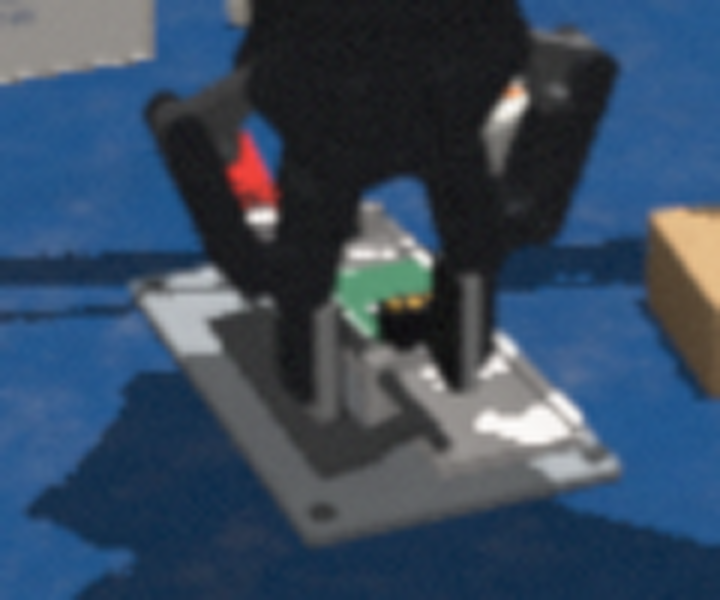

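The image shows the left finger on the lowered bar (crop (320,400)) and the right finger behind the block (crop (465,370)). Now the push.

{"api": "jog_arm", "payload": {"rows": [-2,0,0.2,0,0,0,36,-4,0,0.3,0,0,0,36,-6,0,0.3,0,0,0,36,-8,0,0.3,0,0,0,36,-10,0,0.3,0,0,0,36,-12,0,0.3,0,0,0,36,-14,0,0.3,0,0,0,36,-16,0,0.3,0,0,0,36,-18,0,0.3,0,0,0,36,-20,0,0.3,0,0,0,36,-22,0,0.3,0,0,0,36,-24,0,0.3,0,0,0,36,-24,0,0.3,0,0,0,36]}}

```text
time_s: 5.08
tool_pos: [0.5053, 0.1946, 0.0207]
tool_rot: [-3.14, -0.002, 2.94]
force: [-3.3, 2.2, 6.6]
width: 0.0357
gripper_force: 3.4
```

{"api": "jog_arm", "payload": {"rows": [-2,0,0,0,0,0,36,-4,0,0,0,0,0,36,-6,0,0,0,0,0,36,-8,0,0,0,0,0,36,-10,0,0,0,0,0,36,-12,0,0,0,0,0,36,-14,0,0,0,0,0,36,-16,0,0,0,0,0,36,-18,0,0,0,0,0,36,-18,0,0,0,0,0,36]}}

```text
time_s: 5.92
tool_pos: [0.5229, 0.191, 0.0207]
tool_rot: [-3.14, -0.002, 2.94]
force: [-3.2, 2.6, 6.3]
width: 0.0363
gripper_force: 3.3
```

{"api": "jog_arm", "payload": {"rows": [-1,0,0,0,0,0,36,-2,0,0,0,0,0,36,-2,0,0,0,0,0,36]}}

```text
time_s: 6.17
tool_pos: [0.5246, 0.1906, 0.0207]
tool_rot: [-3.14, -0.003, 2.941]
force: [-3.1, 1.5, 6.3]
width: 0.0358
gripper_force: 3.4
```

{"api": "jog_arm", "payload": {"rows": [-1,0,0,0,0,0,36,-2,0,0,0,0,0,36,-2,0,0,0,0,0,36]}}

```text
time_s: 6.42
tool_pos: [0.5265, 0.1903, 0.0206]
tool_rot: [-3.14, -0.003, 2.941]
force: [-3.3, 1.4, 6.1]
width: 0.0357
gripper_force: 3.4
```

{"api": "jog_arm", "payload": {"rows": [-1,0,0,0,0,0,36,-2,0,0,0,0,0,36,-2,0,0,0,0,0,36]}}

```text
time_s: 6.67
tool_pos: [0.5285, 0.1899, 0.0206]
tool_rot: [-3.14, -0.003, 2.941]
force: [-4.5, 1.8, 6.6]
width: 0.0358
gripper_force: 3.3
```

```bash
python3 - <<'E'
from h import *
from cell import robot
s=robot.get_state();print(infix(s),RF.T@s['force'],s['width'])
d=robot.snapshot('scene');np.savez('pics/scene3.npz',**d)
cv2.imwrite('pics/scene3.png',cv2.resize(d['image'][200:300,270:390,::-1],(720,600),interpolation=cv2.INTER_CUBIC))
E
```

```text
[ 2.53667551 26.84126585 20.64429723] [-4.77823566  0.81579729  6.55671947] 0.03582866775819196
```

View pics/scene3.png

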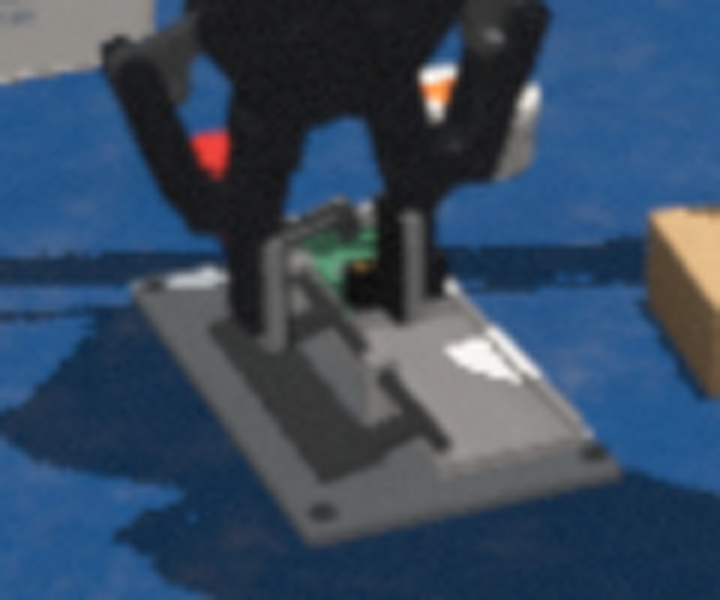

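The board is now under the raised nose (crop (340,215)) and close to the stop. The force is starting to rise, so I'll keep nudging until it hits the stop firmly.

{"api": "jog_arm", "payload": {"rows": [-1,0,0,0,0,0,36,-1,0,0,0,0,0,36]}}

```text
time_s: 6.88
tool_pos: [0.5294, 0.1897, 0.0206]
tool_rot: [-3.14, -0.003, 2.941]
force: [-3.2, 2.1, 6.5]
width: 0.0359
gripper_force: 3.4
```

{"api": "jog_arm", "payload": {"rows": [-1,0,0,0,0,0,36,-1,0,0,0,0,0,36]}}

```text
time_s: 7.05
tool_pos: [0.5304, 0.1895, 0.0206]
tool_rot: [-3.14, -0.003, 2.941]
force: [-4.5, 1.6, 6.1]
width: 0.0358
gripper_force: 3.4
```

{"api": "jog_arm", "payload": {"rows": [-1,0,0,0,0,0,36,-1,0,0,0,0,0,36]}}

```text
time_s: 7.22
tool_pos: [0.5309, 0.1893, 0.0206]
tool_rot: [-3.139, -0.004, 2.941]
force: [-6.1, 2.0, 7.5]
width: 0.036
gripper_force: 4.6
```

{"api": "jog_arm", "payload": {"rows": [-1,0,0,0,0,0,36,-1,0,0,0,0,0,36]}}

```text
time_s: 7.38
tool_pos: [0.5309, 0.1893, 0.0205]
tool_rot: [-3.139, -0.005, 2.941]
force: [-9.0, 4.0, 8.7]
width: 0.0361
gripper_force: 5.7
```

{"api": "jog_arm", "payload": {"rows": [-1,0,0,0,0,0,36,-1,0,0,0,0,0,36]}}

```text
time_s: 7.55
tool_pos: [0.531, 0.1893, 0.0205]
tool_rot: [-3.138, -0.006, 2.941]
force: [-11.1, 4.4, 10.8]
width: 0.036
gripper_force: 7.3
```

The TCP has stalled and the force is up, so the coupon is home. I'll hold, ease back off the block, then let the bar up and rise clear.

{"api": "jog_arm", "payload": {"rows": [0,0,0,0,0,0,36,0,0,0,0,0,0,36,1,0,0,0,0,0,36,2,0,0,0,0,0,36,3,0,0,0,0,0,36,4,0,0,0,0,0,36,4.5,0,0,0,0,0,36,4.5,0,-2,0,0,0,36,4.5,0,-4,0,0,0,36,4.5,0,-6,0,0,0,36,4.5,0,-8,0,0,0,36,4.5,0,-10,0,0,0,36,4.5,0,-14,0,0,0,36,4.5,0,-20,0,0,0,36,4.5,0,-28,0,0,0,36,4.5,0,-40,0,0,0,36,4.5,0,-55,0,0,0,36,4.5,0,-70,0,0,0,36,4.5,0,-80,0,0,0,36,4.5,0,-80,0,0,0,36]}}

```text
time_s: 9.22
tool_pos: [0.5317, 0.1907, 0.1032]
tool_rot: [3.14, 0.003, 2.94]
force: [0.7, 0.4, -0.4]
width: 0.0358
gripper_force: 0.0
```

{"api": "jog_arm", "payload": {"rows": [10,10,-10,0,0,0,36,25,25,-20,0,0,0,36,45,45,-30,0,0,0,36,60,65,-40,0,0,0,36,70,90,-50,0,0,0,36,80,115,-60,0,0,0,36,90,140,-60,0,0,0,36,100,165,-60,0,0,0,36,100,190,-60,0,0,0,36,100,215,-60,0,0,0,36,100,240,-60,0,0,0,36,100,260,-60,0,0,0,36,100,270,-60,0,0,0,36,100,270,-60,0,0,0,36,100,270,-60,0,0,0,36]}}

```text
time_s: 10.47
tool_pos: [0.4858, 0.4744, 0.1601]
tool_rot: [-3.14, -0.001, 2.941]
force: [0.1, -1.1, 0.4]
width: 0.036
gripper_force: 0.0
```

```bash
python3 - <<'E'
from h import *
from cell import robot
s=robot.get_state();print(s['time_s'],infix(s),s['force'])
a=[]
for n,r in(('top',(220,340,265,365)),('scene',(210,310,280,390))):
    d=robot.snapshot(n);np.savez('pics/%s4.npz'%n,**d);im=d['image'][:,:,::-1]
    a.append(cv2.resize(im[r[0]:r[1],r[2]:r[3]],(390,460),interpolation=cv2.INTER_CUBIC))
    if n=='top':
        hsv=cv2.cvtColor(np.ascontiguousarray(im),cv2.COLOR_BGR2HSV);g=cv2.inRange(hsv,(40,80,40),(90,255,255));g[:230]=0;g[300:]=0;g[:,:300]=0;g[:,345:]=0
        p=np.argwhere(g)[:,::-1]; q=((rays(d,p,.018)-O)@RF)*1000;print('green x',q[:,0].min(),q[:,0].max(),len(p))
cv2.imwrite('pics/end.png',np.hstack(a))
E
```

```text
10.4667 [-97.4578189  296.62713564 160.14056748] [ 0.07410589 -1.0914655   0.36782512]
green x 16.78833618882351 73.78718731840782 383
```

View pics/end.png

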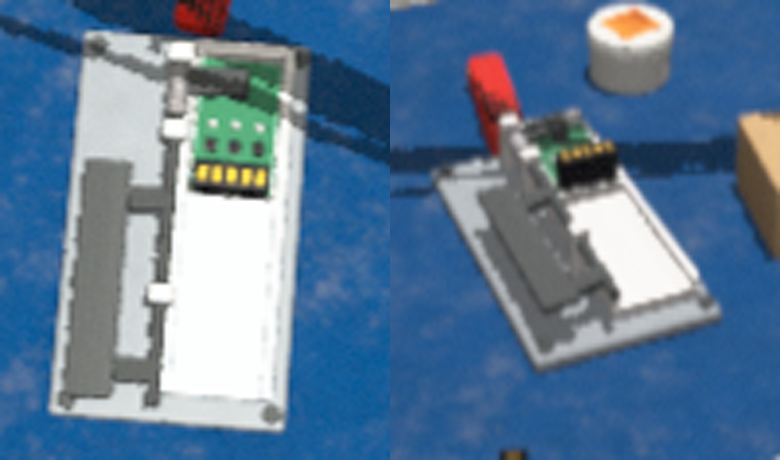

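The board front is at the stop (measured x≈74 mm), the nose rests on it at crop (220,82), the neighbouring things look unmoved and the arm is clear. Handing in.

```bash
python3 -c "
from cell import robot
print(robot.close_job())"
```

```text
the job is handed in; nothing more can be done
None
```

I pushed the coupon home against the end stop with the bar held down, then released the bar so the nose came down on it, moved the arm clear and handed the job in at about 10.6 s; no verdict came back.

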